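# Load a glue-up jig so that the joint cures under weight

### The arm

A 7-joint arm with a two-finger parallel gripper is mounted at the origin on a cart in front of the work surface, level with it; the furniture and walls round the work are solid. World frame = base frame: x ahead of the robot, y to its left, z up, the work surface at z = 0. Lengths are in m, angles in rad, forces in N, time in s.
With the tool pointing down it reaches from about 0.4 to 0.925 m from the base axis. Payload 5.6 kg.
Tool frame: the origin (TCP) lies at the very end of the fingers, on their centre line; the grasp point (between the pads) lies 19 mm behind it; z points along the fingers, y is the line along which they close (so a half turn about z gives the same grasp; the last joint's range is limited). The gripper opens to 85 mm and grips with 20 to 120 N. Pads are 22 mm wide; open, the fingers measure 114 mm over their backs; the gripper's body (76 mm by 85 mm) begins 54 mm behind the grasp point. The pads swing forward as they close: fully open they stand 13 mm farther back than shut.
Start: joints at [1.095, 0.468, -0.012, 1.603, 0.006, 1.071, -0.056], TCP at [0.273, -0.59, 0.231] pointing down, gripper open.
Joint ranges: [-2.53, 2.53], [-0.31, 2.02], [-1.57, 1.55], [0.28, 2.44], [-1.29, 4.43], [0.15, 1.84], [-2.92, 2.92]. Speed limits (rad/s): [2.57, 2.57, 3.14, 3.14, 3.14, 3.14, 3.14].

### API

Orientations are given as a unit quaternion [x, y, z, w].
In Python, from cell import bot, imaging, workorder, spotter gives the robot as it stands.
- The arm moves only by the tool jog_arm, never from a script. Its argument "targets" is one flat list of numbers, 7 for each row, row after row: the shift along the tool's x, y, z in m, then the turn, a rotation vector about the tool's x, y, z in rad, then the finger opening in m, from 0 to 0.0854. A call has 1 to 10 rows; each row is the pose to reach, as a shift and turn from the pose commanded when the call began, along the tool's axes at that moment; what a row does not reach only later rows make up. A row lasts 1/12 s, in which the tool goes at most 41.7 mm and 7.16 degrees, less where a joint would pass 70% of its speed; a pose out of reach is approached as far as the arm can. A call with a gripper value outside its range is refused whole. The fingers move at their own pace and stop on an object; the grip force is fixed at half the most. Time passes only in rows, so rows that repeat a pose let the fingers close. It gives the time, the measured TCP pose, the force, the opening and the grip force at its end, in the units of the state.
- bot.state(): the state, without advancing time (a new reading comes with each control period).
- imaging.camera(name): name is "side" or "top" or "wrist"; returns (picture, depth): 400x640x3 uint8, red, green, blue; 400x640 float32, m along the optical axis (not along the pixel's ray), 0 where there is no reading.
- imaging.calibration(name): a dict with "intrinsics" (3x3 intrinsics, pixels), "R" (3x3) and "t" (3): a world point X has camera coordinates R X + t. Camera axes: x right, y down, z forward; pixel columns grow to the right and rows downward; lengths in m; the calibration is good to about 2 mm. A picture is of the moment at which its call begins: read the wrist's pose just before it. calibration takes no time and is no camera call; for the wrist camera it gives the pose at the moment of the call.
- workorder.sign_off(): hands the job in; it is judged then, once.
Trained networks look in the newest picture that a camera, given by its name, has taken for a name from the list of things; names that differ only in an ending like _2 or _b are one class to them, and where a whole thing is asked for, a point or a joint stands for the part that bears it (a point fixed in the world has none). Each returns a list of dicts, best first, with "p" (0 to 1); they miss things now and then, are a little off and sometimes report something else, mostly with a low value. They report only what shows in the picture. A call takes as long as a camera call. They do not tell look-alikes from the thing itself.
- spotter.find_in(camera, name): "bbox" ([centre column, centre row, width, height] in pixels, round what is visible of it).
- spotter.trace(camera, name): "region" (400x640 bool, what is visible of it) and "bbox" ([centre column, centre row, width, height] in pixels, round what is visible of it).
The state is a dict: "clock": time; "q": joint angles; "qvel": joint speeds; "effort": joint torques, N m; "ee_pos": TCP position; "eef_rot": TCP orientation; "force": force on the tool from outside, world axes, zero at the start; "moment": the same for the moment, N m; "finger_gap": finger opening in m; "grip_force": force on a finger pad.
Only numpy, scipy, OpenCV 4.12 (cv2) and the standard library are available. Lean on these libraries where they do the work, as an engineer would, in place of code of your own. Each camera call takes 0.05 s, during which the arm holds its last target. There are 200 camera calls.

### The job

Set up the glue joint to cure in the wide jig: lay the black sole plate flat in the jig's nest, stand the white sample block on the middle of the plate, put the steel load cup on the block with its hollow side up, and last stand the larger of the two brass weights in the cup. Build it in that order, leave the small weight standing where it is, and let the finished stack stand by itself.

Things in the scene. Friction and masses are not known exactly. Their poses are not given: they have to be found in the camera images.
- sole_plate: loose bare black metal plate, nothing standing on it, 50 (its x) x 75 (its y) x 10 mm thick, with a hole in the middle and a slot towards each end of its length; lies flat. Origin at the centre of its underside, z up. Grip it across its 50 mm width. Mass about 0.12 kg.
- sample_block: loose white sample block, 34 x 34 mm and 30 mm high, with a small hole in the top; origin at the centre of its underside, z up.
- load_cup: loose round steel load cup, like a shallow open dish, hollow side up: outside diameter 50 mm over its upper 12 mm, on a black rubber foot of 34 mm diameter and 3 mm height, 15 mm high in all. The hollow is 42 mm across and 5 mm deep: its floor is 10 mm above the underside. Origin at the centre of the underside, z up.
- large_weight: loose brass weight, the larger of the two: round body 28 mm in diameter with a shoulder, a neck and a small knob on top, 47 mm high in all, the straight body reaching to about 30 mm; origin at the centre of its underside, z up.
- small_weight: loose brass weight, the smaller of the two: the same form, 18 mm in diameter and 31 mm high; not needed, stays standing where it is. Origin at the centre of its underside.
- wide_jig: fixed aluminium plate 82 (x) x 111 (y) x 10 mm. On its top a nest 66 (x) x 91 (y) mm, 8 mm of play round the sole plate: at each y end a black rail 62 x 8 x 6 mm high; in x four steel dowels, 6 mm thick and 6 mm high, at x = +-36, y = +-31.5 mm. The long sides are open between the dowels, for the fingers. Origin: centre of the underside, z up.
- narrow_jig: fixed narrow jig of the same make, plate 56 (its x) x 82 (its y) x 10 mm with a nest of only 40 x 62 mm, too small for the sole plate; not used. Origin at the centre of its underside.
Not all that is in view belongs to the job. What is shaped like the sole_plate but purple is not meant.

How it is judged:
By the outcome, as a careful person would: the job done as asked, in the order asked, and still so for the second after the job is handed in, with the robot touching nothing.
It also fails if it takes over 109 s, if anything falls off the work surface, if the arm or the gripper's body presses on something with over 40 N, if the wrist force passes 120 N, or if a joint passes its speed limit or range.

## Working session

There is one attempt and no reset: what is moved stays moved. The work goes in short steps, Python scripts to look and compute and a tool call to move; the robot and the scene stay as the last step left them, time stands still between calls to the robot, and variables do not carry over. Pictures are saved under pics/ and viewed, at most 14 in all, crops included, and the job is handed in when it is done.

Besides the shell and the picture viewer there is one more tool, called after "Emit:" by a JSON object that holds its "op" and its "data". jog_arm: Moves the arm, as the interface text tells. Its arguments: {"type":"object","properties":{"targets":{"type":"array","items":{"type":"number"}}},"required":["targets"]}

```bash
mkdir -p pics; ls; python3 - <<'E'
from cell import bot, imaging, workorder, spotter
import cv2, numpy as np
s=bot.state();print({k:np.round(v,3) for k,v in s.items()})
for c in ["top","side"]:
    p,d=imaging.camera(c); cv2.imwrite(f"pics/{c}0.png",p[:,:,::-1]); np.save(f"pics/{c}0.npy",d)
    k=imaging.calibration(c);print(c,np.round(k["intrinsics"],1).tolist(),np.round(k["R"],3).tolist(),np.round(k["t"],3).tolist())
    for n in ["sole_plate","sample_block","load_cup","large_weight","small_weight","wide_jig","narrow_jig"]:
        print(n,[(round(r["p"],2),np.round(r["bbox"]).tolist()) for r in spotter.find_in(c,n)])
E
```

```text
pics
{'clock': np.float64(0.0), 'q': array([ 1.095,  0.468, -0.012,  1.604,  0.006,  1.071, -0.056]), 'qvel': array([-0.   , -0.001, -0.001, -0.   ,  0.001,  0.   , -0.001]), 'effort': array([ 0.0000e+00, -5.3238e+01,  2.2000e-02, -2.5131e+01,  1.2000e-02,
        8.0000e-03, -0.0000e+00]), 'ee_pos': array([ 0.272, -0.59 ,  0.23 ]), 'eef_rot': array([ 0.977,  0.215, -0.   , -0.001]), 'force': array([ 0.183, -0.015,  0.126]), 'moment': array([ 0.024,  0.022, -0.005]), 'grip_force': np.float64(0.0), 'finger_gap': np.float64(0.085)}
top [[383.6, 0.0, 320.4], [0.0, 383.6, 201.2], [0.0, 0.0, 1.0]] [[0.027, -0.999, 0.031], [-0.989, -0.031, -0.145], [0.146, -0.027, -0.989]] [0.238, 0.514, 0.821]
sole_plate [(0.94, [347.0, 258.0, 33.0, 28.0]), (0.94, [207.0, 272.0, 39.0, 22.0])]
sample_block [(0.83, [356.0, 207.0, 21.0, 19.0]), (0.61, [345.0, 257.0, 31.0, 28.0]), (0.48, [298.0, 165.0, 10.0, 6.0])]
load_cup [(0.61, [404.0, 161.0, 20.0, 26.0])]
large_weight [(0.69, [351.0, 164.0, 10.0, 15.0])]
small_weight [(0.53, [300.0, 166.0, 9.0, 10.0]), (0.18, [420.0, 228.0, 42.0, 31.0])]
wide_jig [(0.63, [272.0, 233.0, 47.0, 35.0])]
narrow_jig [(0.63, [421.0, 228.0, 44.0, 33.0])]
side [[495.1, 0.0, 312.9], [0.0, 495.1, 191.4], [0.0, 0.0, 1.0]] [[0.933, -0.36, -0.022], [-0.182, -0.418, -0.89], [0.311, 0.834, -0.455]] [-0.376, 0.237, 0.702]
sole_plate [(0.8, [221.0, 177.0, 27.0, 19.0]), (0.58, [275.0, 233.0, 40.0, 26.0])]
sample_block [(0.95, [326.0, 219.0, 26.0, 24.0])]
load_cup [(0.69, [405.0, 238.0, 25.0, 20.0])]
large_weight [(0.67, [368.0, 206.0, 17.0, 16.0])]
small_weight [(0.41, [346.0, 187.0, 8.0, 15.0])]
wide_jig [(0.95, [272.0, 194.0, 48.0, 26.0])]
narrow_jig [(0.86, [340.0, 272.0, 53.0, 42.0])]
```

```bash
python3 - <<'E'
import cv2
a=cv2.imread("pics/top0.png")[120:320,170:470]; cv2.imwrite("pics/top0c.png",cv2.resize(a,(798,532),interpolation=cv2.INTER_CUBIC))
a=cv2.imread("pics/side0.png")[130:330,170:470]; cv2.imwrite("pics/side0c.png",cv2.resize(a,(798,532),interpolation=cv2.INTER_CUBIC))
E
```

```text
(no output)
```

View pics/top0c.png

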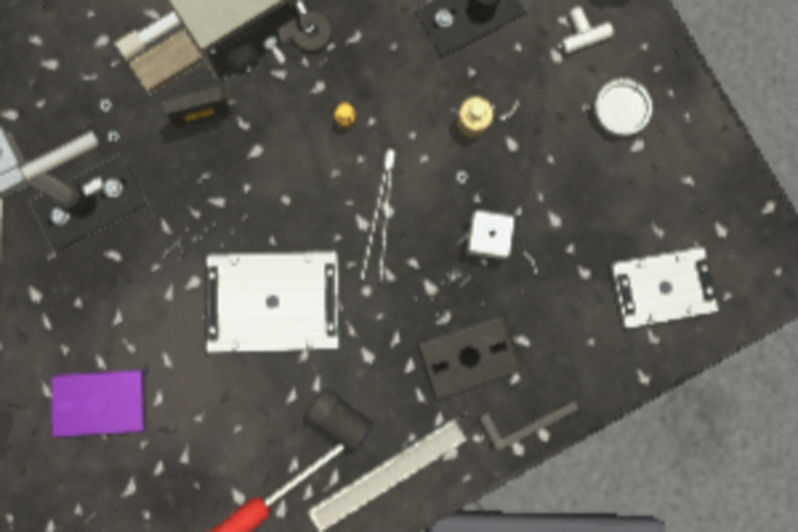

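View pics/side0c.png

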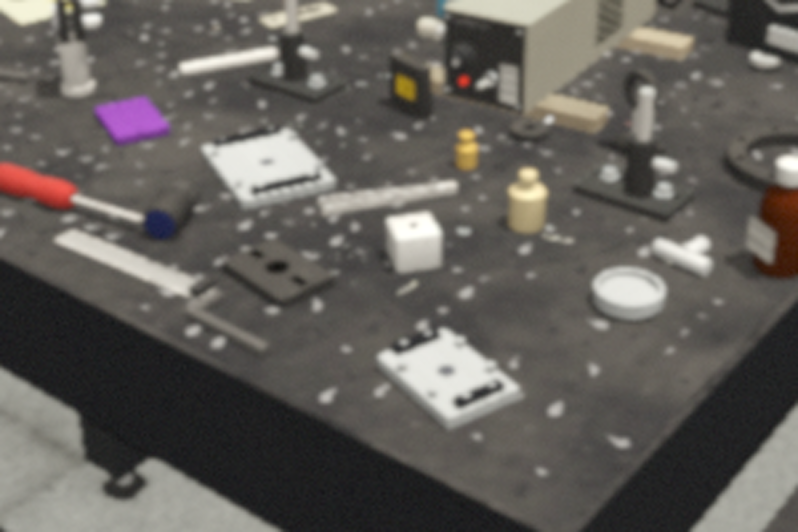

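View pics/top0.png

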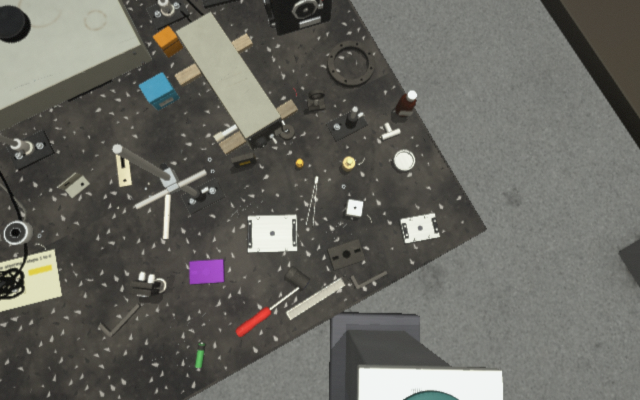

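The black plate with its hole and slots is at top-image pixel (346,254) and fits the description. The plain purple look-alike is at (207,272). The wide jig is at (272,233), and the smaller narrow jig at (420,228). The block is at (355,208), the large weight at (349,163), the small one at (299,163) and the cup at (404,160). Next I measure them.

```bash
cat > h.py <<'E'
from cell import bot, imaging, workorder, spotter
import cv2, numpy as np
from scipy.spatial.transform import Rotation as Ro
np.set_printoptions(suppress=True,precision=4)
def cloud(c,d,k=None):
    k=k or imaging.calibration(c); v,u=np.mgrid[:400,:640]
    K=k["intrinsics"]; X=np.stack([(u-K[0][2])/K[0][0]*d,(v-K[1][2])/K[1][1]*d,d],-1)
    P=(X-k["t"])@np.array(k["R"]); P[d==0]=np.nan; return P
def rect(xy):
    (c,(w,h),a)=cv2.minAreaRect((xy*1000).astype(np.float32))
    if w<h: w,h,a=h,w,a+90   # a: direction of the long side
    return np.array(c)/1000,w,h,(a+90)%180-90
def toolgo(xyz,yaw):
    """shift & turn in the present tool axes to reach a down pose; yaw = world angle of tool y line (deg)"""
    s=bot.state(); R=Ro.from_quat(s["eef_rot"]); M=R.as_matrix()
    y=M[:,1]; t=np.radians(yaw); n=np.array([np.cos(t),np.sin(t),0])
    if n@y<0:n=-n
    z=np.array([0,0,-1.]); T=np.stack([np.cross(n,z),n,z],1)
    return M.T@(np.array(xyz)-s["ee_pos"]), (R.inv()*Ro.from_matrix(T)).as_rotvec()
E
python3 - <<'E'
from h import *
for c in ["top","side"]:
    p,d=imaging.camera(c);P=cloud(c,d)
    for n in ["sole_plate","sample_block","load_cup","large_weight","small_weight","wide_jig","narrow_jig"]:
        for r in spotter.trace(c,n)[:2]:
            q=P[r["region"]&(d>0)]
            if len(q)<10: continue
            z=np.percentile(q[:,2],[5,50,90]); t=q[abs(q[:,2]-z[1])<.005]
            print(c,n,round(r["p"],2),np.round(r["bbox"][:2]),"z",z,"med",np.median(q,0)[:2],"rect",*rect(t[:,:2]))
s=bot.state();k=imaging.calibration("wrist");M=Ro.from_quat(s["eef_rot"]).as_matrix()
C=-np.array(k["R"]).T@k["t"];print("cam in tool",M.T@(C-s["ee_pos"]),M.T@np.array(k["R"]).T, k["intrinsics"])
print(M)
E
```

```text
top sole_plate 0.7 [346. 256.] z [0.006  0.0087 0.0108] med [0.392  0.1916] rect [0.3921 0.1912] 74.79051208496094 49.588199615478516 -70.13981819152832
top sample_block 0.68 [355. 206.] z [0.0225 0.029  0.0306] med [0.4943 0.1771] rect [0.495  0.1759] 34.315696716308594 33.76607131958008 82.9578857421875
top load_cup 0.7 [406. 161.] z [0.0063 0.0096 0.0143] med [0.6134 0.0584] rect [0.612  0.0587] 48.49901580810547 46.23987579345703 -42.81548309326172
top load_cup 0.53 [355. 206.] z [0.0078 0.0288 0.0305] med [0.4927 0.1771] rect [0.4944 0.176 ] 34.315696716308594 32.437400817871094 82.9578857421875
top large_weight 0.51 [350. 165.] z [0.0026 0.0305 0.0443] med [0.5936 0.1924] rect [0.5973 0.1912] 25.150737762451172 23.36492347717285 -89.96936714462936
top small_weight 0.58 [299. 165.] z [0.0077 0.0198 0.0296] med [0.5936 0.3017] rect [0.5947 0.3027] 16.504087448120117 10.294374465942383 -81.94445991516113
top small_weight 0.24 [405. 161.] z [-0.0001  0.0094  0.0143] med [0.6123 0.0604] rect [0.6125 0.0594] 48.66974639892578 47.829750061035156 -43.9775505065918
top wide_jig 0.58 [27
[... 1113 characters left out ...]
3] med [0.5955 0.299 ] rect [0.5951 0.2981] 16.443376541137695 11.145943641662598 -32.519527435302734
side wide_jig 0.63 [271. 194.] z [0.0035 0.0105 0.0152] med [0.4334 0.3513] rect [0.4352 0.3578] 113.43638610839844 83.57376098632812 -86.84695816040039
side narrow_jig 0.76 [340. 272.] z [0.0025 0.0104 0.0155] med [0.455  0.0167] rect [0.4575 0.0234] 84.08661651611328 57.63169479370117 -78.0600643157959
cam in tool [ 0.0671  0.0011 -0.1425] [[ 0.0005 -0.964  -0.2658]
 [ 1.      0.0006 -0.0004]
 [ 0.0005 -0.2658  0.964 ]] [[313.9346   0.     322.7173]
 [  0.     313.9346 198.0071]
 [  0.       0.       1.    ]]
[[ 0.9078  0.4193 -0.    ]
 [ 0.4193 -0.9078 -0.    ]
 [-0.      0.     -1.    ]]
```

Emit:
{"op": "jog_arm", "data": {"targets": [0.034,-0.0208,0,0,0,-0.12,0.085,0.068,-0.0416,0,0,0,-0.24,0.085,0.102,-0.0624,0,0,0,-0.36,0.085,0.136,-0.0832,0,0,0,-0.48,0.085,0.17,-0.104,0,0,0,-0.6,0.085,0.204,-0.125,0,0,0,-0.72,0.085,0.238,-0.146,0,0,0,-0.84,0.085,0.272,-0.166,0,0,0,-0.96,0.085,0.306,-0.187,0,0,0,-1.08,0.085,0.34,-0.208,0,0,0,-1.2,0.085]}}

```text
clock: 2.43
ee_pos: [0.4948, -0.2571, 0.2317]
eef_rot: [0.683, 0.731, -0.0, 0.0]
force: [1.4, -0.9, -0.5]
finger_gap: 0.0852
grip_force: 0.0
```

```bash
python3 - <<'E'
from h import *
s=bot.state();print(s["clock"],s["ee_pos"],s["q"]);print(*toolgo([0.395,0.19,0.17],20))
E
```

```text
2.4333 [ 0.4948 -0.2571  0.2317] [ 0.7399  0.3472 -0.3957  1.8119  0.1558  1.0121  0.3502]
[ 0.4529 -0.0694  0.0613] [ 0.0004  0.0008 -0.2815]
```

Emit:
{"op": "jog_arm", "data": {"targets": [0.04,-0.006,0,0,0,-0.03,0.085,0.08,-0.012,0,0,0,-0.06,0.085,0.12,-0.018,0.006,0,0,-0.09,0.085,0.16,-0.024,0.012,0,0,-0.12,0.085,0.2,-0.03,0.018,0,0,-0.15,0.085,0.24,-0.036,0.024,0,0,-0.18,0.085,0.28,-0.043,0.03,0,0,-0.21,0.085,0.32,-0.049,0.036,0,0,-0.23,0.085,0.36,-0.055,0.042,0,0,-0.25,0.085,0.4,-0.061,0.048,0,0,-0.28,0.085]}}

```text
clock: 3.27
ee_pos: [0.4079, 0.1383, 0.1835]
eef_rot: [0.576, 0.817, 0.0, 0.001]
force: [0.2, -0.4, 0.3]
finger_gap: 0.0849
grip_force: 0.0
```

Emit:
{"op": "jog_arm", "data": {"targets": [0.03,-0.005,0.01,0,0,0,0.085,0.053,-0.008,0.013,0,0,0,0.085,0.053,-0.008,0.013,0,0,0,0.085,0.053,-0.008,0.013,0,0,0,0.085]}}

```text
clock: 3.6
ee_pos: [0.3826, 0.185, 0.1703]
eef_rot: [0.575, 0.818, -0.0, -0.0]
force: [-0.2, -0.7, 0.4]
finger_gap: 0.0847
grip_force: 0.0
```

```bash
cat >> h.py <<'E'
def look(name,zlo,zhi,pic=None,cam="wrist"):
    k=imaging.calibration(cam); p,d=imaging.camera(cam); P=cloud(cam,d,k)
    if pic: cv2.imwrite(f"pics/{pic}.png",p[:,:,::-1])
    for r in spotter.trace(cam,name)[:3]:
        q=P[r["region"]&(d>0)]; t=q[(q[:,2]>zlo)&(q[:,2]<zhi)]
        if len(t)>20: print(name,round(r["p"],2),np.round(r["bbox"]),"zmed",np.median(t[:,2]),len(t),"mean",t.mean(0),"rect",*rect(t[:,:2]))
    return p,d,P
E
python3 - <<'E'
from h import *
s=bot.state();print(s["clock"],s["ee_pos"],s["q"])
look("sole_plate",0.006,0.014,"w1")
print(*toolgo([0.392,0.191,0.03],20))
E
```

```text
3.6 [0.3826 0.185  0.1703] [ 0.1105  0.2564 -0.7109  2.1477  0.2303  0.8111 -0.3989]
sole_plate 0.86 [338. 180.  56.  74.] zmed 0.009508639878834319 3769 mean [0.3948 0.1916 0.0095] rect [0.3956 0.1905] 75.19851684570312 49.789894104003906 -70.59462928771973
[0.0045 0.0104 0.1404] [ 0.0003  0.0005 -0.0081]
```

View pics/w1.png

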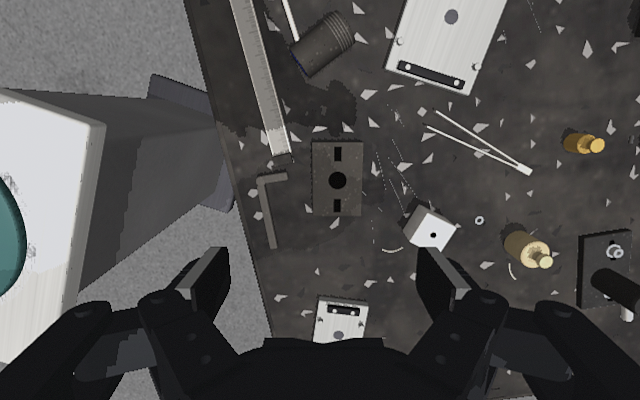

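The wrist picture shows the black plate at (338,180), with its hole and slots, confirming it as the target. The hex key's end at (288,178) lies close to its left side, so I will go down with the fingers only partly open.

Emit:
{"op": "jog_arm", "data": {"targets": [0.004,0.0105,0.02,0,0,-0.005,0.062,0.005,0.0125,0.04,0,0,-0.005,0.062,0.005,0.0125,0.08,0,0,-0.005,0.062,0.005,0.0125,0.11,0,0,-0.005,0.062,0.005,0.0125,0.11,0,0,-0.005,0.062,0.005,0.0125,0.11,0,0,-0.005,0.062]}}

```text
clock: 4.2
ee_pos: [0.3929, 0.1918, 0.0597]
eef_rot: [0.575, 0.818, -0.001, -0.001]
force: [0.2, -0.1, 1.3]
finger_gap: 0.062
grip_force: 0.0
```

```bash
python3 - <<'E'
from h import *
s=bot.state();print(s["clock"],s["ee_pos"],s["finger_gap"])
p,d,P=look("sole_plate",0.006,0.014,"w2")
M=Ro.from_quat(s["eef_rot"]).as_matrix(); T=(P-s["ee_pos"])@M
m=(abs(T[...,0])<.015)&(abs(abs(T[...,1])-.038)<.01)&(T[...,2]<.02)&(T[...,2]>-.06)
print("tip z in tool",np.percentile(T[m][:,2],[50,90,99,100]), "y", [np.percentile(T[m&(T[...,1]*g>0)][:,1],[1,99]) for g in (1,-1)])
print(*toolgo([0.3945,0.191,0.001],19.6))
E
```

```text
4.2 [0.3929 0.1918 0.0597] 0.06195401366348931
sole_plate 0.69 [328. 219.  80. 108.] zmed 0.00946830806529014 8277 mean [0.3946 0.1928 0.0095] rect [0.3953 0.1906] 74.9941635131836 50.04235076904297 -70.27597618103027
sole_plate 0.2 [485.  47. 175.  93.] zmed 0.010015072419722786 9023 mean [0.443  0.3251 0.01  ] rect [0.4389 0.3275] 82.35569763183594 49.379608154296875 3.6606574058532715
tip z in tool [-0.0435 -0.0177 -0.0078 -0.0043] y [array([0.0299, 0.0477]), array([-0.0478, -0.0304])]
[-0.0019 -0.0009  0.0608] [ 0.0025 -0.      0.0037]
```

View pics/w2.png

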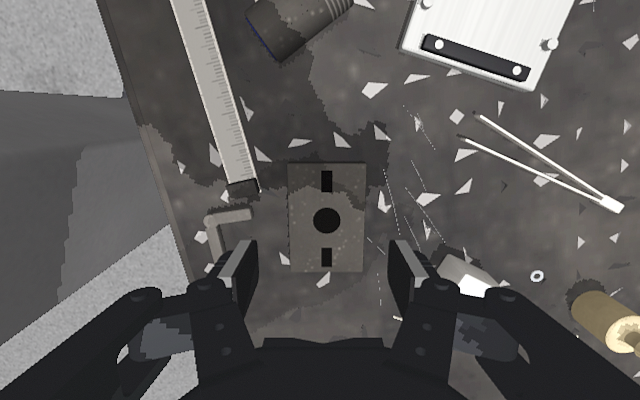

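The black plate is between the fingers, centred at (326,219), and the hex key clears the left finger. The fingertips stand about 4 mm behind the TCP at this opening.

```bash
python3 - <<'E'
from h import *
s=bot.state();print(s["clock"],s["ee_pos"],s["qvel"]);print(*toolgo([0.395,0.191,0.0],19.6))
E
```

```text
4.3 [0.3946 0.1931 0.0618] [ 0.0044 -0.0193 -0.0071 -0.0043  0.0059 -0.0069 -0.0076]
[-0.0021 -0.0004  0.0618] [ 0.0025 -0.      0.0037]
```

Emit:
{"op": "jog_arm", "data": {"targets": [-0.002,0,0.025,0.002,0,0.003,0.062,-0.002,0,0.045,0.002,0,0.003,0.062,-0.002,0,0.055,0.002,0,0.003,0.062,-0.002,0,0.06,0.002,0,0.003,0.062,-0.002,0,0.062,0.002,0,0.003,0.062,-0.002,0,0.062,0.002,0,0.003,0.04,-0.002,0,0.062,0.002,0,0.003,0.04,-0.002,0,0.062,0.002,0,0.003,0.04,-0.002,0,0.062,0.002,0,0.003,0.04,-0.002,0,0.062,0.002,0,0.003,0.04]}}

```text
clock: 5.13
ee_pos: [0.3946, 0.1915, -0.0004]
eef_rot: [0.576, 0.818, -0.0, 0.0]
force: [-1.5, -1.0, 7.2]
finger_gap: 0.0478
grip_force: 62.3
```

```bash
python3 - <<'E'
from h import *
s=bot.state();print(s["clock"],s["ee_pos"],s["finger_gap"],s["grip_force"])
E
```

```text
5.1333 [ 0.3946  0.1915 -0.0004] 0.0477956315585504 62.27945923805237
```

```bash
python3 - <<'E'
from h import *
print(*toolgo([0.53,0.28,0.2],3.2))
E
```

```text
[ 0.0376  0.1574 -0.2004] [0.0001 0.0002 0.2882]
```

Emit:
{"op": "jog_arm", "data": {"targets": [0,0,-0.02,0,0,0,0.04,0,0,-0.055,0,0,0,0.04,0,0.01,-0.09,0,0,0.03,0.04,0.01,0.035,-0.12,0,0,0.09,0.04,0.017,0.065,-0.14,0,0,0.15,0.04,0.024,0.1,-0.16,0,0,0.21,0.04,0.03,0.13,-0.18,0,0,0.26,0.04,0.0375,0.157,-0.2,0,0,0.288,0.04,0.0375,0.157,-0.2,0,0,0.288,0.04,0.0375,0.157,-0.2,0,0,0.288,0.04]}}

```text
clock: 5.97
ee_pos: [0.5302, 0.2805, 0.1994]
eef_rot: [0.687, 0.727, 0.001, -0.0]
force: [-1.0, -0.7, -1.9]
finger_gap: 0.048
grip_force: 62.9
```

Emit:
{"op": "jog_arm", "data": {"targets": [0,0,0,0,0,0,0.04,0,0,0,0,0,0,0.04]}}

```text
clock: 6.13
ee_pos: [0.5279, 0.2783, 0.197]
eef_rot: [0.687, 0.727, -0.002, -0.001]
force: [0.2, -0.8, -1.5]
finger_gap: 0.0479
grip_force: 62.9
```

```bash
python3 - <<'E'
from h import *
s=bot.state();print(s["clock"],s["ee_pos"],s["q"],s["finger_gap"])
p,d,P=look("wide_jig",0.006,0.013,"w3")
look("sole_plate",-1,1)
for n,lo,hi in [("sample_block",.026,.034),("large_weight",.0,.06),("load_cup",.0,.02)]: look(n,lo,hi)
E
```

```text
6.1333 [0.5279 0.2783 0.197 ] [-0.1047  0.4931 -0.5789  1.7364  0.3103  1.0095 -0.7409] 0.04793302894418161
wide_jig 0.68 [236.  89.  91. 115.] zmed 0.010009974890211439 8405 mean [0.438  0.3604 0.01  ] rect [0.4374 0.3586] 111.0818099975586 82.22325134277344 -86.87409234046936
sole_plate 0.94 [323. 254. 116. 146.] zmed 0.20688813848463222 15906 mean [0.5283 0.2807 0.206 ] rect [0.5321 0.1954] 239.70904541015625 128.40301513671875 -86.73807263374329
sole_plate 0.16 [234.  90.  92. 114.] zmed 0.010168930246315658 9622 mean [0.438  0.3609 0.0108] rect [0.4352 0.3582] 110.03260040283203 86.5982894897461 -86.86684536933899
```

View pics/w3.png

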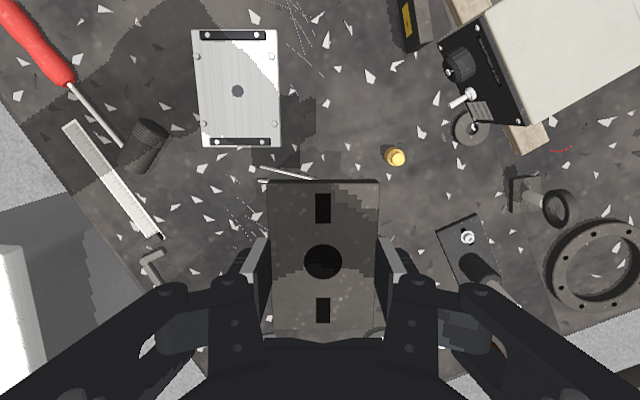

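```bash
python3 - <<'E'
from h import *
k=imaging.calibration("wrist");s=bot.state();p,d=imaging.camera("wrist");P=cloud("wrist",d,k)
M=Ro.from_quat(s["eef_rot"]).as_matrix();T=(P-s["ee_pos"])@M
m=(T[...,2]>-.02)&(T[...,2]<0.0)&(abs(T[...,0])<.05)&(abs(T[...,1])<.0245)
q=T[m];print(s["ee_pos"],"x range",np.percentile(q[:,0],[0,.5,50,99.5,100]),"z",np.percentile(q[:,2],[5,50,95]))
for a in (0.02,-0.02,0.03,0.0):
    print(a,np.median(q[abs(q[:,0]-a)<.003][:,2]))
far=[q[abs(q[:,1]-y)<.002][:,0].max() for y in(-.02,-.01,.01,.02)];print(far)
g=cv2.cvtColor(p,cv2.COLOR_RGB2GRAY)[225:300,280:370]; _,b=cv2.threshold(g,28,255,1)
n,l,st,c=cv2.connectedComponentsWithStats(b);print(st,c)
i=[j for j in range(1,n) if l[36,43]==j][0];u,v=c[i]+[280,225]
K=k["intrinsics"];z=np.median(q[:,2]);r=np.array(k["R"]).T@np.array([(u-K[0][2])/K[0][0],(v-K[1][2])/K[1][1],1]);r=M.T@r
C=M.T@(-np.array(k["R"]).T@k["t"]-s["ee_pos"]);print("hole tool",C+r*(z-C[2])/r[2])
print(*toolgo([.4374,.3586,.06],3.13))
E
```

```text
[0.5293 0.2794 0.1979] x range [-0.039  -0.0377  0.0037  0.0364  0.0366] z [-0.0109 -0.0097 -0.0086]
0.02 -0.009761533530524327
-0.02 -0.009699810058485525
0.03 -0.009732701974912644
0.0 -0.009867518499145748
[np.float64(0.03653930101960249), np.float64(0.03657136815335536), np.float64(0.0365434219050328), np.float64(0.036529044147488254)]
[[   0    0   90   75 5715]
 [  24   19   38   35 1009]
 [  37   73   13    2   26]] [[44.8269 36.9788]
 [42.6868 36.1794]
 [43.     73.5   ]]
hole tool [-0.0008  0.0002 -0.0097]
[ 0.0843 -0.0871  0.138 ] [-0.002   0.0006  0.0013]
```

Emit:
{"op": "jog_arm", "data": {"targets": [0.02,-0.02,0.02,0,0,0,0.04,0.04,-0.042,0.045,0,0,0,0.04,0.06,-0.064,0.07,0,0,0,0.04,0.0775,-0.08,0.09,0,0,0,0.04,0.0855,-0.087,0.115,0,0,0,0.04,0.0855,-0.087,0.138,0,0,0,0.04,0.0855,-0.087,0.145,0,0,0,0.04,0.0855,-0.087,0.145,0,0,0,0.04,0.0855,-0.087,0.145,0,0,0,0.04]}}

```text
clock: 7.43
ee_pos: [0.4382, 0.3598, 0.0535]
eef_rot: [0.687, 0.726, -0.001, -0.0]
force: [0.3, -0.1, -1.9]
finger_gap: 0.0483
grip_force: 62.8
```

```bash
python3 - <<'E'
from h import *
s=bot.state();print(s["clock"],s["ee_pos"],s["force"]);print(*toolgo([.4374,.3596,.0105],3.13))
E
```

```text
7.4333 [0.4382 0.3598 0.0535] [ 0.2828 -0.0592 -1.9334]
[-0.0001 -0.0007  0.043 ] [-0.0016  0.0005  0.0005]
```

Now lower it slowly, then open to about 62 mm to release.

Emit:
{"op": "jog_arm", "data": {"targets": [0,-0.0007,0.02,-0.0015,0,0,0.04,0,-0.0007,0.034,-0.0015,0,0,0.04,0,-0.0007,0.039,-0.0015,0,0,0.04,0,-0.0007,0.042,-0.0015,0,0,0.04,0,-0.0007,0.043,-0.0015,0,0,0.04,0,-0.0007,0.043,-0.0015,0,0,0.04,0,-0.0007,0.043,-0.0015,0,0,0.04]}}

```text
clock: 8.02
ee_pos: [0.4371, 0.3601, 0.0107]
eef_rot: [0.687, 0.727, 0.0, 0.0]
force: [1.1, -0.8, -1.1]
finger_gap: 0.0483
grip_force: 62.9
```

Emit:
{"op": "jog_arm", "data": {"targets": [0,0,0,0,0,0,0.06,0,0,0,0,0,0,0.06,0,0,0,0,0,0,0.06,0,0,-0.03,0,0,0,0.06,0,0,-0.07,0,0,0,0.06,0,0,-0.11,0,0,0,0.06,0,0,-0.15,0,0,0,0.06,0,0,-0.15,0,0,0,0.06]}}

```text
clock: 8.68
ee_pos: [0.4398, 0.3636, 0.1681]
eef_rot: [0.687, 0.727, 0.006, 0.001]
force: [0.7, 0.6, 0.8]
finger_gap: 0.06
grip_force: 0.0
```

```bash
python3 - <<'E'
from h import *
s=bot.state();print(s["clock"],s["ee_pos"])
look("sole_plate",0.016,0.024,"w4")
look("sample_block",0.026,0.034)
print(*toolgo([.47,.155,.16],-7))
E
```

```text
8.6833 [0.4398 0.3636 0.1681]
sole_plate 0.91 [318. 189.  55.  75.] zmed 0.019476935808715082 4002 mean [0.437  0.3604 0.0195] rect [0.437  0.3589] 74.96290588378906 50.17012405395508 -86.89295148849487
[-0.2057  0.0221 -0.0003] [-0.001   0.0018  0.1779]
```

Emit:
{"op": "jog_arm", "data": {"targets": [-0.035,0.008,0,0,0,0.03,0.085,-0.07,0.016,0,0,0,0.06,0.085,-0.105,0.024,0,0,0,0.09,0.085,-0.14,0.032,0,0,0,0.12,0.085,-0.175,0.04,0,0,0,0.15,0.085,-0.195,0.048,0,0,0,0.178,0.085,-0.195,0.048,0,0,0,0.178,0.085,-0.195,0.048,0,0,0,0.178,0.085]}}

```text
clock: 9.55
ee_pos: [0.4952, 0.1661, 0.1586]
eef_rot: [0.75, 0.662, -0.002, -0.001]
force: [0.6, -0.2, 0.8]
finger_gap: 0.0851
grip_force: 0.0
```

```bash
python3 - <<'E'
from h import *
s=bot.state();print(s["clock"],s["ee_pos"])
look("sample_block",0.026,0.034,"w5")
look("load_cup",0.0,0.02);look("large_weight",0.0,0.05)
print(*toolgo([.498,.1755,.06],-7))
E
```

```text
9.55 [0.4952 0.1661 0.1586]
sample_block 0.67 [325. 176.  40.  39.] zmed 0.029873536390407827 1425 mean [0.4989 0.1758 0.0299] rect [0.499  0.1753] 33.45746994018555 33.23249816894531 82.54627227783203
load_cup 0.9 [461. 266.  38.  35.] zmed 0.010958056286590613 452 mean [0.6275 0.0707 0.0118] rect [0.6276 0.071 ] 44.31861877441406 15.473341941833496 -46.0427131652832
large_weight 0.91 [439. 149.  44.  37.] zmed 0.03160764187527909 1147 mean [0.5977 0.1921 0.0301] rect [0.6075 0.1866] 41.656105041503906 30.736007690429688 -18.300941467285156
[0.0068 0.0024 0.0999] [-0.001   0.0004  0.0026]
```

View pics/w5.png

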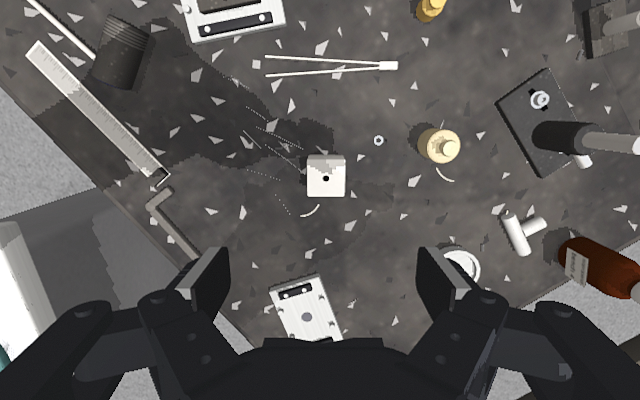

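The white block is at (325,176), clear all round, and the large weight is at (439,147). Now I grasp the block.

Emit:
{"op": "jog_arm", "data": {"targets": [0.0035,0.0017,0.03,0,0,0.005,0.06,0.0068,0.0034,0.07,0,0,0.01,0.06,0.0068,0.0034,0.11,0,0,0.01,0.06,0.0068,0.0034,0.14,0,0,0.01,0.06,0.0068,0.0034,0.154,0,0,0.01,0.06,0.0068,0.0034,0.154,0,0,0.01,0.06,0.0068,0.0034,0.154,0,0,0.01,0.025,0.0068,0.0034,0.154,0,0,0.01,0.025,0.0068,0.0034,0.154,0,0,0.01,0.025,0.0068,0.0034,0.154,0,0,0.01,0.025]}}

```text
clock: 10.68
ee_pos: [0.5009, 0.1745, 0.0078]
eef_rot: [0.752, 0.659, 0.001, 0.001]
force: [0.4, 0.2, 0.2]
finger_gap: 0.0326
grip_force: 59.5
```

Emit:
{"op": "jog_arm", "data": {"targets": [0,0,0,0,0,0,0.025,0,0,0,0,0,0,0.025,0,0,-0.02,0,0,0,0.025,0,0,-0.05,0,0,0,0.025,0,0,-0.09,0,0,0,0.025,0,0,-0.12,0,0,0,0.025,0,0,-0.12,0,0,0,0.025,0,0,-0.12,0,0,0,0.025]}}

```text
clock: 11.35
ee_pos: [0.5011, 0.1742, 0.1284]
eef_rot: [0.752, 0.659, 0.002, 0.001]
force: [-0.1, -0.3, -0.5]
finger_gap: 0.0329
grip_force: 59.8
```

```bash
cat >> h.py <<'E'
def inhand(zlo,zhi,hw=.03,hx=.035):
    """outline of what is held, in the tool frame"""
    k=imaging.calibration("wrist");s=bot.state();p,d=imaging.camera("wrist");P=cloud("wrist",d,k)
    M=Ro.from_quat(s["eef_rot"]).as_matrix();T=(P-s["ee_pos"])@M
    q=T[(T[...,2]>zlo)&(T[...,2]<zhi)&(abs(T[...,0])<hx)&(abs(T[...,1])<hw)]
    print("held",len(q),"x",np.percentile(q[:,0],[0,1,50,99,100]),"y",np.percentile(q[:,1],[1,50,99]),"z",np.percentile(q[:,2],[1,50,99]))
    return p,T,q
E
python3 - <<'E'
from h import *
s=bot.state();print(s["clock"],s["ee_pos"],s["finger_gap"])
inhand(-.04,-.015,.0155)
print(*toolgo([.437,.3589,.09],3.1))
E
```

```text
11.35 [0.5011 0.1742 0.1284] 0.03288737059519863
held 5557 x [-0.0174 -0.0162  0.0025  0.017   0.0174] y [-0.0152  0.0001  0.0151] z [-0.0235 -0.0221 -0.0159]
[ 0.1753 -0.087   0.0365] [ 0.0012  0.0009 -0.1868]
```

Emit:
{"op": "jog_arm", "data": {"targets": [0.035,-0.017,0,0,0,-0.037,0.025,0.07,-0.035,0,0,0,-0.074,0.025,0.105,-0.052,0.01,0,0,-0.112,0.025,0.14,-0.07,0.02,0,0,-0.15,0.025,0.175,-0.087,0.035,0,0,-0.187,0.025,0.175,-0.087,0.055,0,0,-0.187,0.025,0.175,-0.087,0.06,0,0,-0.187,0.025,0.175,-0.087,0.06,0,0,-0.187,0.025,0.175,-0.087,0.06,0,0,-0.187,0.025]}}

```text
clock: 12.15
ee_pos: [0.4364, 0.3576, 0.065]
eef_rot: [0.688, 0.726, -0.002, 0.0]
force: [0.6, 1.7, -0.5]
finger_gap: 0.0331
grip_force: 59.8
```

```bash
python3 - <<'E'
from h import *
s=bot.state();print(s["clock"],s["ee_pos"],s["force"]);print(*toolgo([.437,.3589,.028],3.1))
E
```

```text
12.15 [0.4364 0.3576 0.065 ] [ 0.5614  1.6851 -0.4802]
[0.0013 0.0007 0.037 ] [-0.0022  0.0026 -0.0003]
```

Emit:
{"op": "jog_arm", "data": {"targets": [0,0,0.01,0,0,0,0.025,0,0,0.015,0,0,0,0.025,0,0,0.02,0,0,0,0.025,0,0,0.02,0,0,0,0.025,0,0,0.02,0,0,0,0.025,0,0,0.02,0,0,0,0.025]}}

```text
clock: 12.65
ee_pos: [0.4368, 0.359, 0.0463]
eef_rot: [0.688, 0.726, -0.0, 0.0]
force: [-0.6, 1.0, -0.3]
finger_gap: 0.033
grip_force: 59.8
```

```bash
python3 - <<'E'
from h import *
s=bot.state();print(s["clock"],s["ee_pos"],s["force"]);print(*toolgo([.437,.3589,.028],3.1))
E
```

```text
12.65 [0.4368 0.359  0.0463] [-0.5775  0.9513 -0.3047]
[-0.0002  0.0002  0.0183] [-0.0001  0.0003  0.0005]
```

Emit:
{"op": "jog_arm", "data": {"targets": [0,0,0.008,0,0,0,0.025,0,0,0.014,0,0,0,0.025,0,0,0.017,0,0,0,0.025,0,0,0.0185,0,0,0,0.025,0,0,0.0185,0,0,0,0.025,0,0,0.0185,0,0,0,0.025,0,0,0.0185,0,0,0,0.025]}}

```text
clock: 13.23
ee_pos: [0.4365, 0.3591, 0.0274]
eef_rot: [0.687, 0.726, -0.0, 0.0]
force: [0.5, -0.3, -0.2]
finger_gap: 0.0328
grip_force: 59.7
```

Emit:
{"op": "jog_arm", "data": {"targets": [0,0,0,0,0,0,0.05,0,0,0,0,0,0,0.055,0,0,0,0,0,0,0.055,0,0,-0.03,0,0,0,0.055,0,0,-0.07,0,0,0,0.055,0,0,-0.11,0,0,0,0.055,0,0,-0.14,0,0,0,0.06,0,0,-0.14,0,0,0,0.085,0,0,-0.14,0,0,0,0.085]}}

```text
clock: 13.98
ee_pos: [0.4376, 0.3598, 0.1695]
eef_rot: [0.688, 0.726, 0.002, 0.001]
force: [0.2, -1.2, -0.5]
finger_gap: 0.0818
grip_force: 0.0
```

```bash
python3 - <<'E'
from h import *
s=bot.state();print(s["clock"],s["ee_pos"],s["q"])
look("sample_block",0.045,0.055,"w6")
look("sole_plate",0.016,0.024)
print(*toolgo([.6,.17,.17],20))
E
```

```text
13.9833 [0.4376 0.3598 0.1695] [-0.2773  0.4805 -0.6036  1.8374  0.337   0.9233 -0.9788]
sample_block 0.72 [320. 189.  40.  42.] zmed 0.04937809294713626 1472 mean [0.4364 0.3598 0.0493] rect [0.4364 0.3591] 34.00339126586914 33.55788040161133 3.1724588871002197
sole_plate 0.91 [324. 184.  59.  74.] zmed 0.019480898735886397 2383 mean [0.4373 0.3649 0.0195] rect [0.4371 0.359 ] 74.82585906982422 50.06878662109375 -86.80198168754578
[-0.197   0.1535 -0.004 ] [-0.0031  0.0018 -0.2941]
```

```bash
python3 - <<'E'
from h import *
print(*toolgo([.612,.055,.16],-40))
E
```

```text
[-0.3125  0.1592  0.0062] [-0.0019  0.0032  0.7531]
```

Emit:
{"op": "jog_arm", "data": {"targets": [-0.035,0.0177,0,0,0,0.08,0.085,-0.07,0.0354,0,0,0,0.165,0.085,-0.105,0.053,0,0,0,0.25,0.085,-0.14,0.071,0,0,0,0.33,0.085,-0.175,0.088,0,0,0,0.42,0.085,-0.21,0.106,0,0,0,0.5,0.085,-0.245,0.124,0,0,0,0.58,0.085,-0.28,0.142,0,0,0,0.67,0.085,-0.31,0.159,0.005,0,0,0.753,0.085,-0.31,0.159,0.005,0,0,0.753,0.085]}}

```text
clock: 15.02
ee_pos: [0.6148, 0.0487, 0.16]
eef_rot: [0.909, 0.416, -0.002, 0.002]
force: [-0.2, -1.9, 0.0]
finger_gap: 0.0854
grip_force: 0.0
```

Emit:
{"op": "jog_arm", "data": {"targets": [0,0,0,0,0,0,0.085,0,0,0,0,0,0,0.085,0,0,0,0,0,0,0.085]}}

```text
clock: 15.27
ee_pos: [0.6113, 0.0602, 0.1619]
eef_rot: [0.906, 0.424, -0.001, -0.001]
force: [-0.5, 0.4, 0.6]
finger_gap: 0.0848
grip_force: 0.0
```

```bash
python3 - <<'E'
from h import *
s=bot.state();print(s["clock"],s["ee_pos"],s["q"])
p,d,P=look("load_cup",0.012,0.018,"w7")
print(spotter.find_in("wrist","load_cup"))
for r in spotter.trace("wrist","load_cup")[:1]:
    t=P[r["region"]&(d>0)]; t=t[(t[:,2]>.012)&(t[:,2]<.018)]
    c,rad=cv2.minEnclosingCircle((t[:,:2]*1000).astype(np.float32));print("circle",c,rad); print(*toolgo([c[0]/1000,c[1]/1000,0.001],-40))
E
```

```text
15.2667 [0.6113 0.0602 0.1619] [ 0.1123  0.5175 -0.3536  1.7328  0.2143  0.9316 -1.0226]
load_cup 0.68 [327. 180.  55.  53.] zmed 0.01476841473292996 660 mean [0.6171 0.0595 0.0147] rect [0.6165 0.0593] 49.229312896728516 48.34040451049805 -38.69702911376953
[{'bbox': [326.9, 179.3, 54.1, 54.8], 'p': 0.84}]
circle (616.5052490234375, 58.92885971069336) 24.85296058654785
[0.0025 0.0039 0.1618] [-0.0001  0.0006  0.0022]
```

View pics/w7.png

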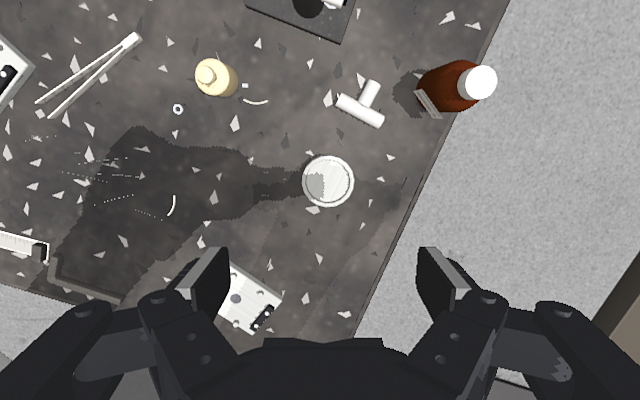

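The cup is at (327,180), hollow side up, with free space on both finger sides.

Emit:
{"op": "jog_arm", "data": {"targets": [0.0025,0.004,0.03,0,0,0,0.065,0.0025,0.004,0.065,0,0,0,0.065,0.0025,0.004,0.09,0,0,0,0.065,0.0025,0.004,0.11,0,0,0,0.065,0.0025,0.004,0.12,0,0,0,0.065,0.0025,0.004,0.12,0,0,0,0.065,0.0025,0.004,0.12,0,0,0,0.065,0.0025,0.004,0.12,0,0,0,0.065]}}

```text
clock: 16.13
ee_pos: [0.6181, 0.058, 0.0442]
eef_rot: [0.906, 0.423, 0.001, 0.001]
force: [-0.4, -0.3, 0.7]
finger_gap: 0.0653
grip_force: 0.0
```

```bash
python3 - <<'E'
from h import *
s=bot.state();print(s["clock"],s["ee_pos"],s["qvel"]);print(*toolgo([.6165,.059,.001],-40))
E
```

```text
16.1333 [0.6181 0.058  0.0442] [ 0.0038 -0.0109 -0.0019 -0.0025  0.     -0.0007 -0.0035]
[-0.0004 -0.0019  0.0432] [ 0.0018 -0.0012  0.0004]
```

Emit:
{"op": "jog_arm", "data": {"targets": [-0.0003,-0.0015,0.02,0,0,0,0.065,-0.0003,-0.0015,0.034,0,0,0,0.065,-0.0003,-0.0015,0.04,0,0,0,0.065,-0.0003,-0.0015,0.043,0,0,0,0.065,-0.0003,-0.0015,0.043,0,0,0,0.065,-0.0003,-0.0015,0.043,0,0,0,0.04,-0.0003,-0.0015,0.043,0,0,0,0.04,-0.0003,-0.0015,0.043,0,0,0,0.04,-0.0003,-0.0015,0.043,0,0,0,0.04]}}

```text
clock: 16.88
ee_pos: [0.6165, 0.0584, 0.0008]
eef_rot: [0.906, 0.423, 0.001, 0.001]
force: [-1.2, 0.2, 5.2]
finger_gap: 0.0476
grip_force: 62.1
```

Emit:
{"op": "jog_arm", "data": {"targets": [0,0,0,0,0,0,0.04,0,0,-0.015,0,0,0,0.04,0,0,-0.04,0,0,0,0.04,0,0,-0.08,0,0,0,0.04,0,0,-0.12,0,0,0,0.04,0,0,-0.14,0,0,0,0.04,0,0,-0.14,0,0,0,0.04,0,0,-0.14,0,0,0,0.04,0,0,-0.14,0,0,0,0.04]}}

```text
clock: 17.63
ee_pos: [0.6148, 0.058, 0.1392]
eef_rot: [0.906, 0.423, -0.001, 0.0]
force: [-0.8, -0.3, -0.9]
finger_gap: 0.0477
grip_force: 61.9
```

```bash
python3 - <<'E'
from h import *
s=bot.state();print(s["clock"],s["ee_pos"],s["q"],s["finger_gap"],s["grip_force"])
p,T,q=inhand(-.02,-.0,.024)
r=q[q[:,2]<-.011]; c,rad=cv2.minEnclosingCircle((r[:,:2]*1000).astype(np.float32));print("rim",c,rad,np.median(r[:,2]))
cv2.imwrite("pics/w8.png",p[100:400,170:470,::-1])
print(*toolgo([.4364,.3591,.14],-40))
E
```

```text
17.6333 [0.6148 0.058  0.1392] [ 0.1083  0.5498 -0.3454  1.7399  0.2299  0.8937 -1.0335] 0.047707240015179765 61.88952561467886
held 9156 x [-0.0243 -0.0218  0.0014  0.0252  0.0258] y [-0.023   0.0005  0.0229] z [-0.016  -0.0094 -0.0051]
rim (0.2196589857339859, -0.10579268634319305) 25.925764083862305 -0.013787358493175007
[ 0.1162 -0.33   -0.0013] [-0.0017  0.0028 -0.    ]
```

View pics/w8.png

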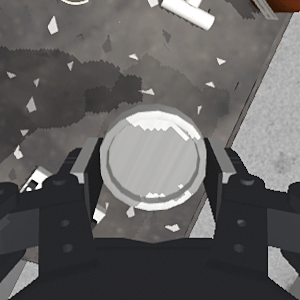

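Emit:
{"op": "jog_arm", "data": {"targets": [0.0129,-0.0367,0,0,0,-0.05,0.04,0.0258,-0.0733,0,0,0,-0.1,0.04,0.0387,-0.11,0,0,0,-0.16,0.04,0.0516,-0.1467,0,0,0,-0.22,0.04,0.0646,-0.1833,0,0,0,-0.28,0.04,0.0775,-0.22,0,0,0,-0.34,0.04,0.0904,-0.2567,0,0,0,-0.4,0.04,0.1033,-0.2933,0,0,0,-0.46,0.04,0.116,-0.33,0,0,0,-0.5,0.04,0.116,-0.33,0,0,0,-0.5,0.04]}}

```text
clock: 18.52
ee_pos: [0.4303, 0.3672, 0.1387]
eef_rot: [0.769, 0.639, -0.001, -0.003]
force: [-1.2, 1.5, -0.9]
finger_gap: 0.0475
grip_force: 62.0
```

Emit:
{"op": "jog_arm", "data": {"targets": [0,0,0.02,0,0,0,0.04,0,0,0.04,0,0,0,0.04,0,0,0.055,0,0,0,0.04,0,0,0.06,0,0,0,0.04,0,0,0.06,0,0,0,0.04,0,0,0.06,0,0,0,0.04,0,0,0.06,0,0,0,0.04]}}

```text
clock: 19.1
ee_pos: [0.4378, 0.3596, 0.0801]
eef_rot: [0.774, 0.634, 0.0, 0.0]
force: [-0.1, 0.5, -0.9]
finger_gap: 0.0474
grip_force: 62.0
```

```bash
python3 - <<'E'
from h import *
s=bot.state();print(s["clock"],s["ee_pos"],s["force"],s["qvel"]);print(*toolgo([.4364,.3588,.0505],-11.4))
E
```

```text
19.1 [0.4378 0.3596 0.0801] [-0.0921  0.5381 -0.9434] [ 0.0017 -0.0105 -0.0015 -0.0038  0.0016 -0.0007 -0.0023]
[-0.0011 -0.0012  0.0296] [ 0.0001 -0.0001  0.0008]
```

Emit:
{"op": "jog_arm", "data": {"targets": [-0.001,-0.0012,0.01,0,0,0,0.04,-0.001,-0.0012,0.02,0,0,0,0.04,-0.001,-0.0012,0.026,0,0,0,0.04,-0.001,-0.0012,0.0285,0,0,0,0.04,-0.001,-0.0012,0.0295,0,0,0,0.04,-0.001,-0.0012,0.0295,0,0,0,0.04,-0.001,-0.0012,0.0295,0,0,0,0.04]}}

```text
clock: 19.68
ee_pos: [0.4355, 0.3578, 0.0503]
eef_rot: [0.774, 0.634, -0.001, 0.001]
force: [-2.1, -3.3, 6.8]
finger_gap: 0.0475
grip_force: 62.8
```

Emit:
{"op": "jog_arm", "data": {"targets": [0,0,0,0,0,0,0.055,0,0,0,0,0,0,0.07,0,0,0,0,0,0,0.07,0,0,-0.02,0,0,0,0.07,0,0,-0.05,0,0,0,0.07,0,0,-0.09,0,0,0,0.07,0,0,-0.13,0,0,0,0.085,0,0,-0.13,0,0,0,0.085,0,0,-0.13,0,0,0,0.085,0,0,-0.13,0,0,0,0.085]}}

```text
clock: 20.52
ee_pos: [0.436, 0.3582, 0.1798]
eef_rot: [0.774, 0.634, -0.0, 0.0]
force: [-1.0, -0.1, -0.6]
finger_gap: 0.085
grip_force: 0.0
```

```bash
python3 - <<'E'
from h import *
s=bot.state();print(s["clock"],s["ee_pos"],s["q"])
p,d,P=look("load_cup",0.06,0.07,"w9")
t=P[(abs(P[...,2]-.065)<.003)&(np.hypot(P[...,0]-.4364,P[...,1]-.359)<.04)]
c,rad=cv2.minEnclosingCircle((t[:,:2]*1000).astype(np.float32));print("rim",c,rad,np.median(t[:,2]))
f=P[(abs(P[...,2]-.06)<.0025)&(np.hypot(P[...,0]-.4364,P[...,1]-.359)<.018)];print("floor",len(f),f.mean(0))
print(*toolgo([.59,.18,.17],20))
E
```

```text
20.5167 [0.436  0.3582 0.1798] [-0.3114  0.4531 -0.555   1.8337  0.291   0.9371 -1.194 ]
load_cup 0.78 [321. 190.  60.  64.] zmed 0.06351900328618931 1274 mean [0.4358 0.3588 0.0628] rect [0.4359 0.3585] 49.106788635253906 48.89279556274414 -24.963607788085938
rim (435.9835510253906, 358.2588195800781) 25.0235652923584 0.06415442112354337
floor 1322 [0.4365 0.3592 0.0595]
[-0.1439  0.1866  0.0086] [-0.0027  0.0021 -0.5472]
```

View pics/w9.png

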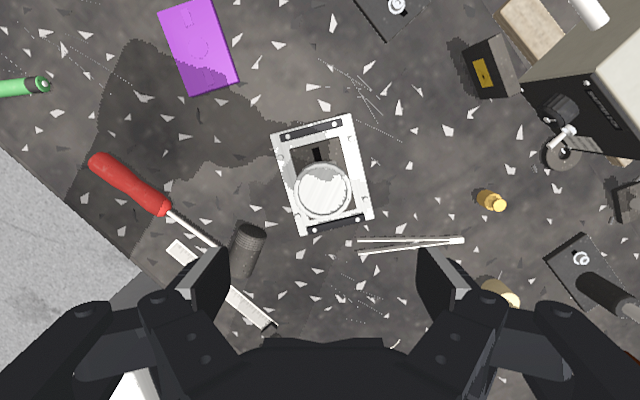

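```bash
python3 - <<'E'
from h import *
print(*toolgo([.597,.188,.17],-23))
E
```

```text
[-0.1347  0.1918  0.0085] [-0.0017  0.003   0.2033]
```

Emit:
{"op": "jog_arm", "data": {"targets": [-0.022,0.032,0,0,0,0.03,0.06,-0.045,0.064,0,0,0,0.07,0.06,-0.067,0.096,0,0,0,0.1,0.06,-0.09,0.128,0,0,0,0.14,0.06,-0.112,0.16,0,0,0,0.17,0.06,-0.128,0.18,0.005,0,0,0.2,0.06,-0.135,0.191,0.01,0,0,0.203,0.06,-0.135,0.191,0.01,0,0,0.203,0.06,-0.135,0.191,0.01,0,0,0.203,0.06,-0.135,0.191,0.01,0,0,0.203,0.06]}}

```text
clock: 21.45
ee_pos: [0.5947, 0.1917, 0.1697]
eef_rot: [0.833, 0.554, -0.001, -0.001]
force: [-0.9, 0.5, 0.5]
finger_gap: 0.06
grip_force: 0.0
```

Emit:
{"op": "jog_arm", "data": {"targets": [0,0,0,0,0,0,0.06,0,0,0,0,0,0,0.06]}}

```text
clock: 21.62
ee_pos: [0.5957, 0.1909, 0.1705]
eef_rot: [0.833, 0.554, -0.0, -0.0]
force: [0.5, 0.8, -0.5]
finger_gap: 0.0601
grip_force: 0.0
```

```bash
cat > lw.py <<'E'
from h import *
s=bot.state();print(s["clock"],s["ee_pos"],s["q"])
p,d,P=look("large_weight",0.0,0.06,"w10")
for lo,hi in((.043,.05),(.026,.034)):
    t=P[(P[...,2]>lo)&(P[...,2]<hi)&(np.hypot(P[...,0]-.598,P[...,1]-.192)<.03)]
    c,rad=cv2.minEnclosingCircle((t[:,:2]*1000).astype(np.float32));print(lo,"circle",c,rad,len(t),t.mean(0))
# slices fit: circle of r=14 through body side points
t=P[(P[...,2]>.006)&(P[...,2]<.026)&(np.hypot(P[...,0]-.598,P[...,1]-.192)<.022)]
from scipy.optimize import least_squares
f=least_squares(lambda c:np.hypot(t[:,0]-c[0],t[:,1]-c[1])-.014,[.598,.192],loss="soft_l1",f_scale=.001);print("fit",f.x,len(t),np.sqrt(np.mean(f.fun**2)))
print(*toolgo([f.x[0],f.x[1],.06],-23))
E
python3 lw.py
```

```text
21.6167 [0.5957 0.1909 0.1705] [-0.0386  0.5399 -0.4424  1.6949  0.2701  0.968  -0.9778]
large_weight 0.61 [ 92.  79. 147. 154.] zmed 0.010305664134219697 5866 mean [0.4523 0.3555 0.0111] rect [0.4373 0.3619] 118.00141143798828 83.05643463134766 -86.91438555717468
large_weight 0.59 [329. 181.  28.  35.] zmed 0.031845633245637134 812 mean [0.6025 0.1931 0.0325] rect [0.6017 0.1905] 27.670223236083984 27.23961639404297 39.64286422729492
0.043 circle (601.7237548828125, 190.2929229736328) 6.863729953765869 175 [0.602  0.1908 0.046 ]
0.026 circle (601.7745361328125, 190.14620971679688) 13.976633071899414 526 [0.6024 0.1919 0.0315]
fit [0.6016 0.19  ] 86 9.928716266741376e-05
[0.0021 0.0049 0.1105] [0.0002 0.0002 0.0024]
```

View pics/w10.png

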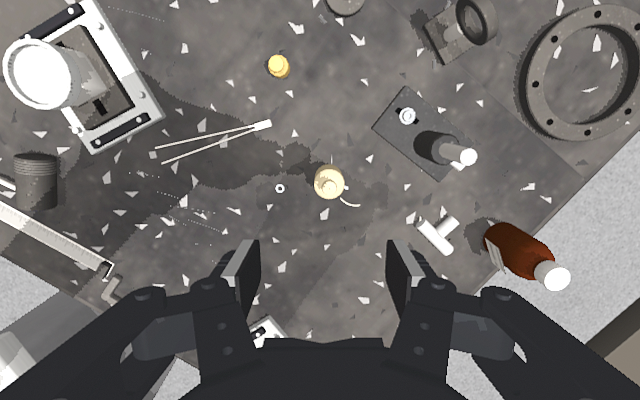

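The large weight is at (329,182): its fitted radius of 14 mm matches. The small one at (278,67) stays where it is. Now I grasp the large one above rim height.

Emit:
{"op": "jog_arm", "data": {"targets": [0.002,0.005,0.03,0,0,0,0.055,0.002,0.005,0.06,0,0,0,0.055,0.002,0.005,0.085,0,0,0,0.055,0.002,0.005,0.1,0,0,0,0.055,0.002,0.005,0.1,0,0,0,0.055,0.002,0.005,0.1,0,0,0,0.055,0.002,0.005,0.1,0,0,0,0.055]}}

```text
clock: 22.3
ee_pos: [0.6029, 0.1893, 0.0715]
eef_rot: [0.834, 0.552, 0.001, 0.0]
force: [0.8, -0.1, 0.7]
finger_gap: 0.0552
grip_force: 0.0
```

```bash
python3 - <<'E'
from h import *
s=bot.state();print(s["clock"],s["ee_pos"],s["force"],s["qvel"]);print(*toolgo([.6017,.19,.010],-23))
E
```

```text
22.3 [0.6029 0.1893 0.0715] [ 0.7782 -0.1446  0.6981] [ 0.004  -0.0142 -0.0006 -0.0067  0.0008 -0.0026 -0.002 ]
[ 0.0001 -0.0014  0.0615] [ 0.0013 -0.0009  0.0009]
```

Emit:
{"op": "jog_arm", "data": {"targets": [0,-0.001,0.025,0,0,0,0.055,0,-0.001,0.045,0,0,0,0.055,0,-0.001,0.058,0,0,0,0.055,0,-0.001,0.0615,0,0,0,0.055,0,-0.001,0.0615,0,0,0,0.055,0,-0.001,0.0615,0,0,0,0.04,0,-0.001,0.0615,0,0,0,0.03,0,-0.001,0.0615,0,0,0,0.02,0,-0.001,0.0615,0,0,0,0.02,0,-0.001,0.0615,0,0,0,0.02]}}

```text
clock: 23.13
ee_pos: [0.6022, 0.1894, 0.0103]
eef_rot: [0.834, 0.552, 0.001, 0.0]
force: [-0.3, 0.0, 6.5]
finger_gap: 0.026
grip_force: 59.3
```

Emit:
{"op": "jog_arm", "data": {"targets": [0,0,0,0,0,0,0.02,0,0,0,0,0,0,0.02,0,0,-0.015,0,0,0,0.02,0,0,-0.04,0,0,0,0.02,0,0,-0.08,0,0,0,0.02,0,0,-0.12,0,0,0,0.02,0,0,-0.14,0,0,0,0.02,0,0,-0.14,0,0,0,0.02,0,0,-0.14,0,0,0,0.02]}}

```text
clock: 23.88
ee_pos: [0.6019, 0.189, 0.1507]
eef_rot: [0.834, 0.552, 0.001, 0.001]
force: [0.2, -0.0, -2.0]
finger_gap: 0.0262
grip_force: 59.4
```

```bash
python3 - <<'E'
from h import *
s=bot.state();print(s["clock"],s["ee_pos"],s["finger_gap"],s["grip_force"])
p,T,q=inhand(-.06,-.0,.0125,.02)
for lo,hi in((-.06,-.033),(-.024,-.016)):
    t=q[(q[:,2]>lo)&(q[:,2]<hi)];print(lo,len(t),t.min(0),t.max(0))
cv2.imwrite("pics/w11.png",p[100:400,170:470,::-1])
print(*toolgo([.436,.3583,.15],-23))
E
```

```text
23.8833 [0.6019 0.189  0.1507] 0.02618680151003944 59.35139564622659
held 4053 x [-0.0126 -0.0098  0.0059  0.0147  0.015 ] y [-0.0125 -0.0005  0.012 ] z [-0.0371 -0.0217 -0.0011]
-0.06 955 [-0.0125 -0.0125 -0.0597] [ 0.0113  0.007  -0.033 ]
-0.024 2154 [-0.0122 -0.0125 -0.024 ] [ 0.015   0.0125 -0.016 ]
[ 0.092  -0.218  -0.0014] [-0.0001  0.0013  0.0002]
```

View pics/w11.png

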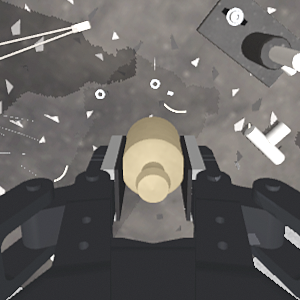

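Emit:
{"op": "jog_arm", "data": {"targets": [0.015,-0.036,0,0,0,0,0.02,0.03,-0.072,0,0,0,0,0.02,0.045,-0.107,0,0,0,0,0.02,0.06,-0.143,0,0,0,0,0.02,0.075,-0.178,0,0,0,0,0.02,0.085,-0.205,0.01,0,0,0,0.02,0.091,-0.218,0.03,0,0,0,0.02,0.091,-0.218,0.045,0,0,0,0.02,0.091,-0.218,0.05,0,0,0,0.02,0.091,-0.218,0.05,0,0,0,0.02]}}

```text
clock: 24.77
ee_pos: [0.4346, 0.356, 0.0958]
eef_rot: [0.834, 0.552, -0.003, 0.001]
force: [1.0, 0.0, -1.3]
finger_gap: 0.0257
grip_force: 59.5
```

Emit:
{"op": "jog_arm", "data": {"targets": [0,0,0,0,0,0,0.02,0,0,0,0,0,0,0.02,0,0,0,0,0,0,0.02]}}

```text
clock: 25.02
ee_pos: [0.437, 0.3575, 0.0992]
eef_rot: [0.834, 0.551, 0.0, 0.0]
force: [1.0, 0.2, -2.2]
finger_gap: 0.026
grip_force: 59.5
```

```bash
python3 - <<'E'
from h import *
s=bot.state();print(s["clock"],s["ee_pos"],s["force"],s["qvel"]);print(*toolgo([.4357,.3575,.0703],-23))
E
```

```text
25.0167 [0.437  0.3575 0.0992] [ 0.9563  0.203  -2.1572] [ 0.0012 -0.0047 -0.001   0.0015  0.0019 -0.003  -0.    ]
[-0.0005 -0.0012  0.0289] [ 0.0006 -0.0002 -0.0011]
```

Emit:
{"op": "jog_arm", "data": {"targets": [-0.0005,-0.001,0.01,0,0,0,0.02,-0.0005,-0.001,0.02,0,0,0,0.02,-0.0005,-0.001,0.025,0,0,0,0.02,-0.0005,-0.001,0.0275,0,0,0,0.02,-0.0005,-0.001,0.0285,0,0,0,0.02,-0.0005,-0.001,0.029,0,0,0,0.02,-0.0005,-0.001,0.029,0,0,0,0.02,-0.0005,-0.001,0.029,0,0,0,0.02]}}

```text
clock: 25.68
ee_pos: [0.4345, 0.3572, 0.0699]
eef_rot: [0.834, 0.552, -0.001, 0.001]
force: [-2.3, -3.5, 6.1]
finger_gap: 0.026
grip_force: 60.3
```

```bash
python3 - <<'E'
from h import *
s=bot.state();print(s["clock"],s["ee_pos"],s["force"],s["finger_gap"])
E
```

```text
25.6833 [0.4345 0.3572 0.0699] [-2.3298 -3.5337  6.0547] 0.025997225876736668
```

Emit:
{"op": "jog_arm", "data": {"targets": [0,0,0,0,0,0,0.035,0,0,0,0,0,0,0.05,0,0,0,0,0,0,0.06,0,0,0,0,0,0,0.06,0,0,-0.02,0,0,0,0.06,0,0,-0.05,0,0,0,0.06,0,0,-0.09,0,0,0,0.06,0,0,-0.125,0,0,0,0.06,0,0,-0.125,0,0,0,0.06,0,0,-0.125,0,0,0,0.06]}}

```text
clock: 26.52
ee_pos: [0.4361, 0.3587, 0.1968]
eef_rot: [0.834, 0.552, 0.002, 0.0]
force: [0.6, 0.3, -0.2]
finger_gap: 0.0599
grip_force: 0.0
```

```bash
python3 - <<'E'
from h import *
s=bot.state();print(s["clock"],s["ee_pos"],s["force"])
k=imaging.calibration("wrist");p,d=imaging.camera("wrist");P=cloud("wrist",d,k)
h=np.hypot(P[...,0]-.436,P[...,1]-.3583)
for lo,hi,r in((.102,.11,.03),(.087,.095,.03),(.062,.067,.032)):
    t=P[(P[...,2]>lo)&(P[...,2]<hi)&(h<r)]
    if len(t)>5: print(lo,cv2.minEnclosingCircle((t[:,:2]*1000).astype(np.float32)),np.median(t[:,2]),len(t))
a=p[40:340,170:470]; k,_=imaging.camera("side"); b=cv2.resize(k[130:230,220:420],(600,300),interpolation=cv2.INTER_CUBIC)[:, :450]
cv2.imwrite("pics/fin.png",np.hstack([a,b])[:,:,::-1])
print(k.shape); imaging.camera("side"); print(spotter.find_in("side","small_weight")[:1],spotter.find_in("side","large_weight")[:1])
E
```

```text
26.5167 [0.4361 0.3587 0.1968] [ 0.5724  0.3338 -0.1594]
0.102 ((435.19873046875, 357.9324951171875), 6.831881046295166) 0.10560821786326434 227
0.087 ((435.20306396484375, 357.6508483886719), 14.136085510253906) 0.09114655485404491 648
0.062 ((435.80938720703125, 358.332763671875), 25.03102684020996) 0.06426413363673271 665
(400, 640, 3)
[] [{'bbox': [266.4, 162.2, 16.9, 22.3], 'p': 0.63}]
```

View pics/fin.png

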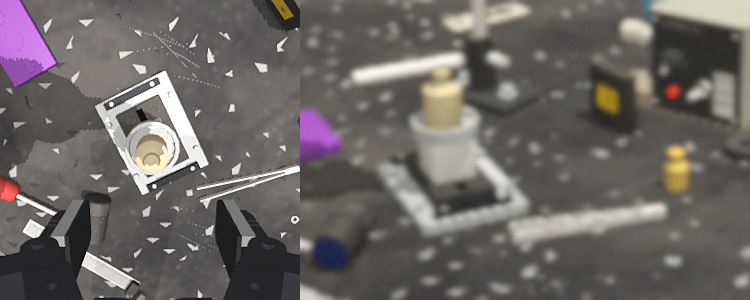

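The stack is upright and concentric to within 1 mm: knob top at 0.106 m, rim at 0.064 m. In the side crop the small weight still stands at (676,170), and the gripper is clear. I am handing in.

```bash
python3 -c "
from cell import workorder
print(workorder.sign_off())"
```

```text
the job is handed in; nothing more can be done
None
```

The stack is built in the wide jig in the order asked (plate, block, cup, large weight), stands by itself with the gripper clear, left the small weight in place, and was handed in at about 27 s; the sign-off returned no verdict.

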